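# Slide the bin home under the tipping tray and empty the tray into it

### The job

Push the grey bin along the table, without lifting it, straight into the bay under the tipping tray until it meets the hidden sprung buffer and presses it in about half way, not hard up to its stop. Then raise the tray by its bar so that both highlighters and both erasers slide into the bin, and lower the tray level again. Leave the bin pressed against the buffer, and leave everything else on the desk where it is.

Things in the scene. Friction and masses are not known exactly. Their poses are not given: they have to be found in the camera images.
- stand: Plywood tipping stand, fixed. Origin on the table under the tray's hinge; own +y points out of the bay's mouth, own x across it. The bay is a channel 128 mm wide between two cheeks (10 mm thick, 85 mm high, own y -180 to +26 mm); flared guides 40 mm high widen the mouth to about 160 mm at own y +75 mm.
- tray (a joint): Tilt of the plywood tipping tray, rad: 0 level, 1.3 most. Inside 90 x 160 mm, walls 25 mm, open at the lip. Hinged at the lip along the stand's x (own y 0, 90 mm above the table); back end at own y -165 mm; floor top at 93 mm, underside 87 mm. Raising the back tips it towards own +y; 1.1 rad empties it. 0.3 kg, turns freely, falls back if let go.
- tray_bar (a point): Centre of the tray's handle, a round aluminium bar 10 mm thick and 90 mm long across the stand (along its x), 50 mm clear behind the tray's back wall. Level, it lies at the stand's own y -215 mm, 108 mm above the table; it swings with the tray about the hinge line and may turn between the fingers.
- buffer (a joint): Travel of the rubber-faced sprung buffer in the bay, m: 0 free, 0.016 at its stop. Faces the mouth, 90 mm wide, 12 to 48 mm above the table, out of sight under the tray. Its depth differs every time and is found by touch: free face between own y 0 and -34 mm of the stand. Gives at about 2.5 N, then 0.25 N per mm; the bin's friction on the table keeps it pressed after release.
- bin: Grey open-topped plastic bin, outside 120 mm (own x) x 140 mm (own y) x 60 mm high, walls and floor 5 mm, about 0.75 kg. Origin at the centre of its underside. It enters the bay with a 120 mm wide end first, either end. Sliding it takes some 3 to 7 N.
- marker_a: Flat white highlighter with black cap, 24 x 85 x 16 mm (own x, y, z), lying in the tray. Origin at the centre of its underside.
- marker_b: The second, same highlighter.
- eraser_a: Eraser in a paper sleeve, 60 x 22 x 14 mm (own x, y, z), lying in the tray near the lip. Origin at the centre of its underside.
- eraser_b: The second, same eraser, nearest the lip.
- pencil_cup: Bystander: white pencil cup, 76 mm across, 95 mm high, coloured pencils standing to 165 mm. Origin at the centre of its underside.
- calculator: Bystander: black pocket calculator 140 x 80 x 16 mm lying flat. Origin at the centre of its underside.
- sharpener: Bystander: round green pencil sharpener, 72 mm across, 40 mm high. Origin at the centre of its underside.
- stapler: Bystander: blue and black stapler 150 mm long, 53 mm high. Origin at the centre of its underside.
- tape: Bystander: black tape dispenser 130 x 55 mm, 76 mm high. Origin at the centre of its underside.
- mug: Bystander: blue mug, 80 mm across, 90 mm high. Origin at the centre of its underside.
- notebooks: Bystander: pile of notebooks about 150 x 210 mm, 26 mm high, lying flat. Origin at the centre of its underside.
Things that resemble listed ones, but are neither listed nor needed, are in the scene too. Leave any turquoise look-alike of the eraser_a alone.

How it is judged (in metres and radians):
On the way, in this order (a step that is already met when the one before it is completed fails the run):
1. the bin is in the bay, straight, and holds the buffer 3 to 13 mm pressed in (value of joint buffer between 0.003 and 0.013 m and angle between the y axis of bin and the y axis of stand, either way round below 0.07 rad and x of bin in the frame of stand between -0.008 and 0.008 m and y of bin in the frame of stand between 0.015 and 0.08 m), for 0.3 s.
2. the tray is tipped by more than 0.7 rad (value of joint tray above 0.7 rad), for 0.1 s.
At the end, for the whole second after the job is handed in: Bin in the bay (centred within 8 mm, straight within 0.07 rad, its centre 15 to 80 mm out from the hinge), still pressing the buffer in by 3 to 13 mm; both highlighters and both erasers lie in it, centres below its rim; tray level (under 0.06 rad) (all of step 1 and value of joint tray below 0.06 rad and linear speed of bin below 0.01 m/s and x of marker_a in the frame of bin between -0.056 and 0.056 m and y of marker_a in the frame of bin between -0.066 and 0.066 m and z of marker_a in the frame of bin between -0.01 and 0.058 m and linear speed of each of marker_a, marker_b, eraser_a, eraser_b below 0.1 m/s and x of marker_b in the frame of bin between -0.056 and 0.056 m and y of marker_b in the frame of bin between -0.066 and 0.066 m and z of marker_b in the frame of bin between -0.01 and 0.058 m and x of eraser_a in the frame of bin between -0.056 and 0.056 m and y of eraser_a in the frame of bin between -0.066 and 0.066 m and z of eraser_a in the frame of bin between -0.01 and 0.058 m and x of eraser_b in the frame of bin between -0.056 and 0.056 m and y of eraser_b in the frame of bin between -0.066 and 0.066 m and z of eraser_b in the frame of bin between -0.01 and 0.058 m); the robot touches nothing.
It fails at once if the bin is lifted or tipped (over 15 mm or 0.2 rad) (height (world z) of bin above 0.015 m or angle between bin's own z axis and vertical above 0.2 rad).
It fails at once if the buffer is rammed to its stop (over 15 mm) (value of joint buffer above 0.015 m).
It fails at once if a bystander is moved by more than 30 mm (distance of any of pencil_cup, calculator, sharpener, stapler, tape, mug, notebooks from where it was at the start of the episode above 0.03 m).
It also fails if it takes over 72 s, if anything falls off the work surface, if the arm or the gripper's body presses on something with over 40 N, if the wrist force passes 120 N, or if a joint passes its speed limit or range.

### The arm

A 6-joint arm with a two-finger parallel gripper is mounted at the origin on the work surface. World frame = base frame: x ahead of the robot, y to its left, z up, the work surface at z = 0. Lengths are in mm, angles in rad, forces in N, time in s.
With the tool pointing down it reaches from about 275 to 750 mm from the base axis. Payload 10.2 kg.
Tool frame: the origin (TCP) lies midway between the tips of the shut fingers; the grasp point (between the pads) lies 19 mm behind it (ctrl.grasp_offset is the distance from the TCP to the grasp point, in mm); z points along the fingers, y is the line along which they close (so a half turn about z gives the same grasp; the last joint's range is limited). The gripper opens to 85 mm and grips with 20 to 120 N. Pads are 22 mm wide; open, the fingers measure 114 mm over their backs; the gripper's body (76 mm by 85 mm) begins 54 mm behind the grasp point. The pads swing forward as they close: fully open they stand 13 mm farther back than shut.
Start: joints at [-1.379, 0.313, 1.498, -0, 1.331, -0.223], TCP at [211.567, -480.49, 231.294] pointing down, gripper open.
Joint ranges: [-2.94, 2.94], [-0.97, 2.17], [0.19, 2.56], [-1.23, 4.37], [0.02, 3.11], [-2.88, 2.88]. Speed limits (rad/s): [2.39, 2.39, 3.01, 3.14, 3.14, 3.14].

### API

Orientations are given as a unit quaternion [w, x, y, z].
In Python, from rig import ctrl, viewer, models gives the robot as it stands. The module is installed in compiled form; this text tells all that it offers.
- The arm moves only by the shell command python3 -m pendant 'ROWS' [OPENING] [FORCE]. ROWS is text: rows parted by semicolons, each of 4 numbers parted by spaces: the shift along the tool's x, y, z in m, then the turn about the tool's z in rad. In form: x y z yaw; .... A call has 1 to 10 rows; each row shifts and turns the commanded pose from where the row before left it, along the tool's axes as they then stand; what a row does not reach is not made up. A row lasts 1/8 s, in which the tool goes at most 62.5 mm and 10.7 degrees, less where a joint would pass 70% of its speed; a pose out of reach is approached as far as the arm can. A call is refused whole if a number of a shift passes 0.0625 or a number of a turn 0.188, either way. A call with a gripper value outside its range is refused whole. OPENING is the opening, from 0 (shut) to 1 (fully open), set as the call begins (- or left out, the last holds). The fingers move at their own pace and stop on an object; FORCE is the grip in N (left out, the last holds). Time passes only in rows, so rows that do not move let the fingers close. It gives the time, the measured TCP pose, the force, the opening and the grip force at its end, in the units of the state.
- ctrl.sense(): the state, without advancing time (a new reading comes with each control period).
- viewer.capture(name): name is "scene" or "side" or "wrist"; returns a dict with "color" (400x640x3 uint8, red, green, blue), "vertical_fov" (degrees; the focal length in pixels is half the picture's height over the tangent of half this angle, whatever the lens; pixels are square), "cx", "cy" (the principal point, pixels), "pose" (4x4, takes a point from camera to world coordinates). Camera axes: x right, y down, z forward; pixel columns grow to the right and rows downward; lengths in mm; the calibration is good to about 2 mm. A picture is of the moment at which its call begins. There is no depth.
- ctrl.finish_job(): hands the job in; it is judged then, once.
Trained networks look in the newest picture that a camera, given by its name, has taken for a name from the list of things; names that differ only in an ending like _2 or _b are one class to them, and where a whole thing is asked for, a point or a joint stands for the part that bears it (a point fixed in the world has none). Each returns a list of dicts, best first, with "p" (0 to 1); they miss things now and then, are a little off and sometimes report something else, mostly with a low value. They report only what shows in the picture. A call takes as long as a camera call. They do not tell look-alikes from the thing itself.
- models.boxes_of(camera, query): "at" ([x, y, z] in mm, in world coordinates, good to about 4 mm: the middle of the surface that is visible of it).
The state is a dict: "time_s": time; "joints": joint angles; "dq": joint speeds; "tau": joint torques, N m; "eef_pos": TCP position; "ee_rot": TCP orientation; "force": force on the tool from outside, world axes, zero at the start; "wrist_torque": the same for the moment, N m; "grip_width": opening from 0.0 (shut) to 1.0 (fully open); "grip_force": force on a finger pad.
Only numpy, scipy, OpenCV 4.12 (cv2) and the standard library are available. Lean on these libraries where they do the work, as an engineer would, in place of code of your own. Each camera call takes 0.05 s, during which the arm holds its last target. There are 200 camera calls.

## Working session

There is one attempt and no reset: what is moved stays moved. The work goes in short steps, Python scripts to look and compute and a shell command to move; the robot and the scene stay as the last step left them, time stands still between calls to the robot, and variables do not carry over. Pictures are saved under pics/ and viewed, at most 10 in all, crops included, and the job is handed in when it is done.

```bash
mkdir -p pics; cat > h.py <<'E'
from rig import ctrl, viewer, models
import numpy as np, cv2
def cap(n,f):
    c=viewer.capture(n); cv2.imwrite('pics/'+f,c['color'][:,:,::-1]); return c
def K(c):
    f=200/np.tan(np.radians(c['vertical_fov'])/2); return f,c['cx'],c['cy']
def proj(c,P):
    P=np.atleast_2d(P); T=np.linalg.inv(c['pose']); q=P@T[:3,:3].T+T[:3,3]; f,cx,cy=K(c)
    return np.c_[f*q[:,0]/q[:,2]+cx, f*q[:,1]/q[:,2]+cy]
def ray(c,u,v,z):
    f,cx,cy=K(c); T=np.array(c['pose']); d=T[:3,:3]@np.array([(u-cx)/f,(v-cy)/f,1]); o=T[:3,3]
    return o+d*(z-o[2])/d[2]
E
python3 - <<'E'
from h import *
a=cap('scene','s1.png');b=cap('side','d1.png')
for cam,c in(('scene',a),('side',b)):
  print(cam,np.round(c['pose'],2).tolist(),c['vertical_fov'])
  for n in ['stand','tray','tray_bar','bin','marker_a','eraser_a','buffer','pencil_cup','calculator','sharpener','stapler','tape','mug','notebooks']:
    for r in models.boxes_of(cam,n)[:5]: print(n,round(r['p'],2),np.round(r['at']).tolist(),np.round(proj(c,r['at'])[0]).tolist())
cv2.imwrite('pics/both.png',np.vstack([a['color'],b['color']])[:,:,::-1])
print(ctrl.sense(),ctrl.grasp_offset)
E
```

```text
scene [[0.83, 0.44, -0.33, 936.86], [0.55, -0.68, 0.48, -727.94], [-0.01, -0.59, -0.81, 1187.39], [0.0, 0.0, 0.0, 1.0]] 48.951430637136056
stand 0.67 [537.0, -217.0, 90.0] [305.0, 242.0]
tray 0.93 [508.0, -223.0, 107.0] [295.0, 235.0]
tray_bar 0.57 [506.0, -221.0, 109.0] [295.0, 234.0]
bin 0.65 [468.0, 114.0, 24.0] [344.0, 172.0]
marker_a 0.74 [486.0, -216.0, 108.0] [290.0, 230.0]
marker_a 0.59 [530.0, -215.0, 108.0] [303.0, 237.0]
eraser_a 0.73 [499.0, -158.0, 106.0] [305.0, 218.0]
eraser_a 0.69 [624.0, 57.0, 15.0] [375.0, 205.0]
eraser_a 0.64 [505.0, -129.0, 109.0] [313.0, 212.0]
eraser_a 0.53 [349.0, -127.0, 15.0] [274.0, 206.0]
eraser_a 0.52 [657.0, -298.0, 16.0] [324.0, 295.0]
buffer 0.57 [627.0, -458.0, 21.0] [282.0, 336.0]
pencil_cup 0.8 [310.0, -247.0, 72.0] [238.0, 217.0]
calculator 0.84 [777.0, -31.0, 20.0] [405.0, 246.0]
calculator 0.17 [507.0, -223.0, 105.0] [295.0, 236.0]
sharpener 0.79 [727.0, 306.0, 28.0] [437.0, 167.0]
sharpener 0.75 [256.0, 303.0, 57.0] [322.0, 109.0]
stapler 0.78 [767.0, -196.0, 43.0] [376.0, 283.0]
mug 0.65 [257.0, 303.0, 55.0] [323.0, 110.0]
noteb
[... 1174 characters left out ...]
7943020e+00,  3.12913082e-01,  1.49777036e+00, -8.29068377e-06,
        1.33097276e+00, -2.23398643e-01]), 'dq': array([-1.70867868e-04, -2.08608435e-05, -2.15793822e-03,  1.30360939e-03,
        9.44763287e-04,  6.40777280e-04]), 'tau': array([-1.52516521e-03, -4.12167585e+01, -2.59904337e+01, -2.48114129e-04,
        4.60899082e-04, -3.99000129e-06]), 'eef_pos': array([ 211.54654383, -480.47718425,  231.2609621 ]), 'ee_rot': array([-3.18354654e-05,  9.78573028e-01,  2.05900042e-01, -3.51725832e-06]), 'force': array([-0.53499943,  0.05768032, -0.19195509]), 'wrist_torque': array([-0.00950057,  0.00348048, -0.0417777 ]), 'grip_force': 0.0, 'grip_width': 0.9968874855281142} 18.700000000000003
```

View pics/s1.png

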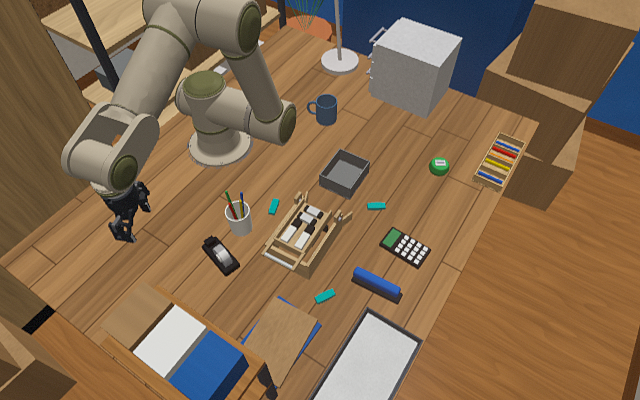

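View pics/d1.png

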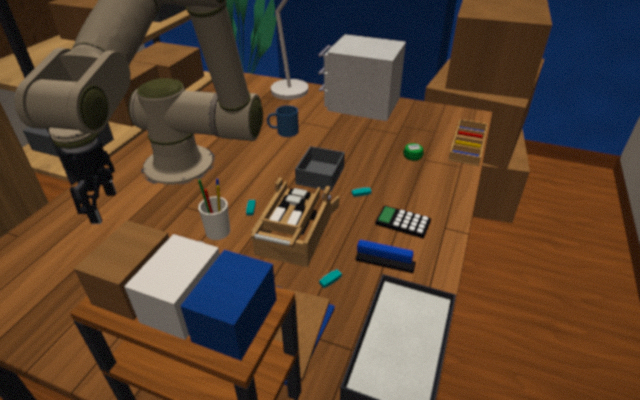

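The scene picture shows the stand with the tray at about (303,237), its bar at (281,258), and the bin at (344,172). The tape dispenser is at (220,253) and the cup at (238,215). Lookalikes for the erasers are the turquoise ones at (274,206), (376,205) and (325,296); the real ones lie in the tray near (305,218) and (313,212). There is only one bin; the white cabinet at (415,65) and the box at (498,160) are not it. I'll check this in a close crop.

```bash
python3 - <<'E'
import cv2
a=cv2.imread('pics/s1.png')[140:280,250:400]
cv2.imwrite('pics/c1.png',cv2.resize(a,None,fx=4.2,fy=4.2,interpolation=cv2.INTER_CUBIC))
E
```

```text
(no output)
```

View pics/c1.png

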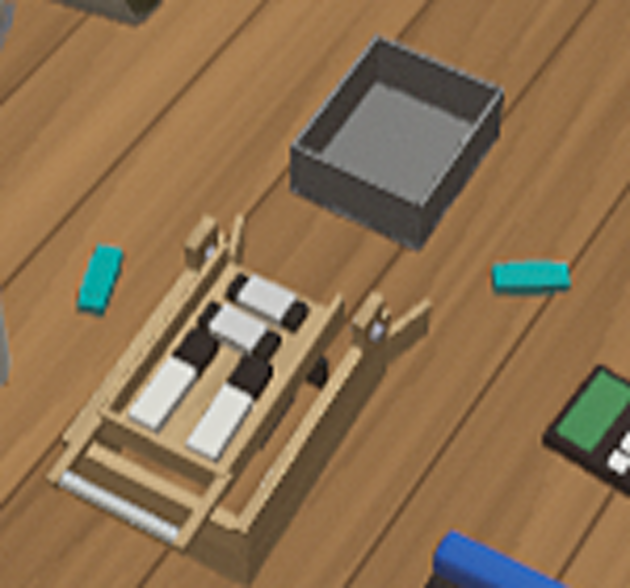

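```bash
python3 - <<'E'
from h import *
c=viewer.capture('scene')
def P(u,v,z): return ray(c,250+(u+.5)/4.2-.5,140+(v+.5)/4.2-.5,z)[:2]
print('bin',[P(*p,60).round(1).tolist() for p in [(378,38),(503,90),(417,208),(292,150)]])
b=[P(62,480,108),P(178,540,108)]; print('bar',np.round(b,1).tolist(),np.mean(b,0))
print('traywall back outer top z118',[P(*p,118).round(1).tolist() for p in [(100,412),(225,475)]])
print('tray wall right',[P(*p,118).round(1).tolist() for p in [(340,297),(228,470)]])
print('guide tips z40',[P(*p,40).round(1).tolist() for p in [(238,218),(430,303)]])
E
```

```text
bin [[415.5, 168.6], [529.7, 175.7], [533.8, 35.7], [421.8, 31.0]]
bar [[471.8, -320.0], [562.0, -313.6]] [ 516.89810962 -316.80409276]
traywall back outer top z118 [[465.6, -268.4], [563.7, -261.8]]
tray wall right [[550.1, -100.5], [563.2, -257.6]]
guide tips z40 [[415.1, -35.4], [581.5, -22.2]]
```

Measured: bin rim centre is about (475,103), yaw about 0.045. The stand origin is about (501,-102), yaw about 0.072. I'll go above the bin's back wall (472,170) to grip it there.

```bash
python3 -m pendant '0 0 -0.02 0.185; 0 0 -0.02 0.185; 0.026 -0.055 0 0; 0.026 -0.055 0 0; 0.026 -0.055 0 0; 0.026 -0.055 0 0; 0.026 -0.055 0 0; 0.026 -0.055 0 0; 0.026 -0.055 0 0; 0.026 -0.055 0 0' 1 && python3 -m pendant '0.026 -0.055 0 0; 0.026 -0.055 0 0; 0.026 -0.055 0 0; 0.004 -0.033 0 0; 0 0 0 0; 0 0 0 0'
python3 - <<'E'
from h import *
w=cap('wrist','w1.png'); print(np.round(w['pose'],3).tolist(),w['vertical_fov'])
s=ctrl.sense(); print(s['eef_pos'],s['ee_rot'],s['joints'])
E
```

```text
time_s: 2.8
eef_pos: [400.1, -29.7, 271.6]
ee_rot: [0.0, 1.0, 0.022, 0.001]
force: [1.2, -1.7, -0.2]
grip_width: 1.0
grip_force: 0.0
time_s: 3.55
eef_pos: [472.6, 169.3, 271.3]
ee_rot: [0.0, 1.0, 0.022, -0.0]
force: [0.3, -0.2, -0.5]
grip_width: 0.998
grip_force: 0.0
[[0.043, -0.946, -0.32, 555.142], [-0.999, -0.041, -0.013, 173.577], [-0.001, 0.32, -0.947, 413.858], [0.0, 0.0, 0.0, 1.0]] 68.35817185878888
[472.70975134 169.03231012 271.41120143] [8.25687881e-05 9.99759826e-01 2.19152386e-02 7.96717135e-05] [ 1.09719460e-01  2.34621944e-01  1.49522451e+00 -1.80759868e-04
  1.41160196e+00  1.63671044e+00]
```

View pics/w1.png

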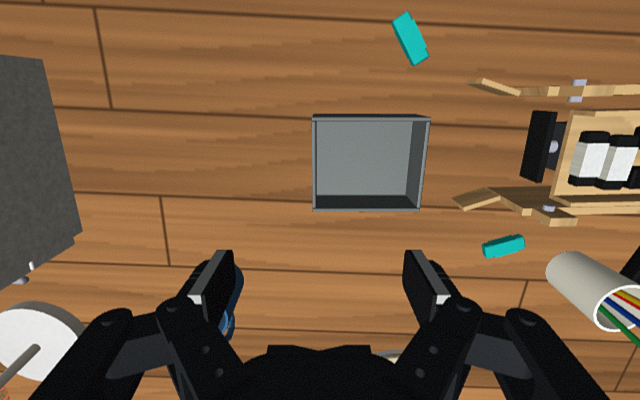

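The wrist picture shows the bin rim at (313,116), (430,118), (421,212) and (313,211). The bay mouth is on the right, with guide tips near (473,82) and (455,203), and the black buffer face at (538,145).

```bash
python3 - <<'E'
from h import *
w=viewer.capture('wrist')
for n,z,pts in [('bin',60,[(313,116),(430,118),(421,212),(313,211)]),('guide',40,[(473,82),(455,203)]),('buftop',48,[(556,112),(545,181),(531,110),(523,178)]),('bufbot',12,[(531,110),(523,178)]),('hingepins',90,[(578,90),(548,208)]),('lip',93,[(568,112),(553,195)])]:
  print(n,[ray(w,u,v,z)[:2].round(1).tolist() for u,v in pts])
a=cv2.imread('pics/w1.png')[60:240,300:640]
cv2.imwrite('pics/c2.png',cv2.resize(a,None,fx=2.35,fy=2.35,interpolation=cv2.INTER_CUBIC))
E
```

```text
bin [[529.1, 178.7], [532.6, 42.0], [414.1, 34.3], [409.5, 174.4]]
guide [[574.9, -9.7], [421.2, -17.6]]
buftop [[545.2, -112.4], [459.2, -124.1], [546.2, -81.8], [462.0, -94.6]]
bufbot [[545.3, -106.9], [452.9, -120.9]]
hingepins [[569.1, -95.8], [437.5, -103.1]]
lip [[546.9, -89.9], [454.8, -101.6]]
```

View pics/c2.png

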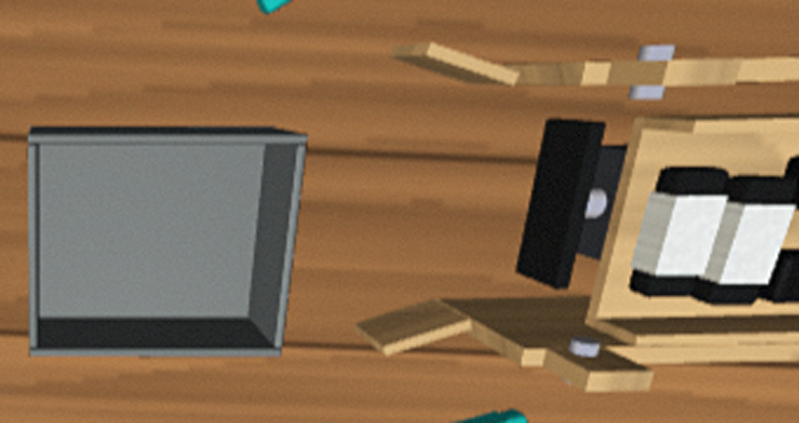

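```bash
python3 -m pendant '-0.002 -0.003 0.05 0; 0 0 0.05 0; 0 0 0.05 0; 0 0 0.05 0; 0 0 0.02 0; 0 0 0.018 0; 0 0 0 0; 0 0 0 0' 0.5 20 && python3 -m pendant '0 0 0 0; 0 0 0 0; 0 0 0 0; 0 0 0 0; 0 0 0 0; 0 0 0 0; 0 0 0 0' 0 25
```

```text
time_s: 4.65
eef_pos: [471.1, 172.4, 34.2]
ee_rot: [-0.0, 1.0, 0.022, 0.001]
force: [-0.4, 0.1, -0.6]
grip_width: 0.502
grip_force: 0.0
time_s: 5.52
eef_pos: [470.9, 173.0, 33.9]
ee_rot: [-0.0, 1.0, 0.022, 0.001]
force: [-1.6, 0.4, 6.2]
grip_width: 0.055
grip_force: 27.4
```

```bash
python3 -m pendant '0.002 0 0 -0.015; 0.003 0.005 0 -0.015; 0.003 0.01 0 0; 0.003 0.01 0 0; 0 0.01 0 0; 0 0.01 0 0; 0 0.005 0 0; 0 0 0 0' 
python3 - <<'E'
from h import *
c=cap('scene','s2.png'); w=cap('wrist','w2.png')
a=cv2.resize(c['color'][130:280,240:400],None,fx=3,fy=3,interpolation=cv2.INTER_CUBIC)
b=cv2.resize(w['color'][0:240,280:640],None,fx=1.6,fy=1.6,interpolation=cv2.INTER_CUBIC)[:,:]
H=max(a.shape[0],b.shape[0])
print(a.shape,b.shape); cv2.imwrite('pics/c3.png',b[:,:,::-1])
E
```

```text
time_s: 6.52
eef_pos: [485.7, 123.6, 33.9]
ee_rot: [-0.0, 0.999, 0.037, 0.001]
force: [-0.3, 1.0, 4.9]
grip_width: 0.054
grip_force: 27.3
(450, 480, 3) (384, 576, 3)
```

View pics/c3.png

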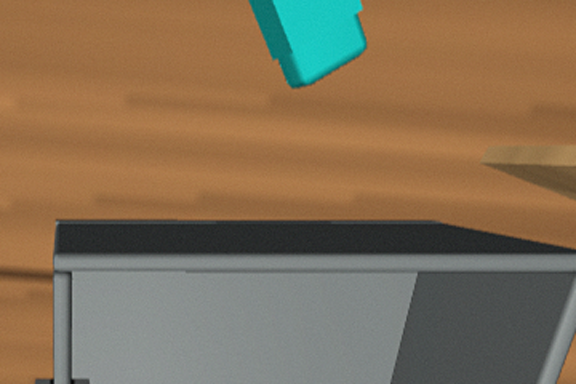

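```bash
python3 -m pendant '0 0.01 0 0; 0 0.01 0 0; 0 0.01 0 0; 0 0.01 0 0; 0 0.01 0 0; 0 0.01 0 0; 0 0 0 0'
python3 - <<'E'
from h import *
c=cap('scene','s3.png')
a=cv2.resize(c['color'][140:280,240:400],None,fx=4.2,fy=4.2,interpolation=cv2.INTER_CUBIC)
cv2.imwrite('pics/c4.png',a[:,:,::-1]); print(ctrl.sense()['wrist_torque'])
E
```

```text
time_s: 7.5
eef_pos: [490.2, 63.3, 33.9]
ee_rot: [0.0, 0.999, 0.037, 0.001]
force: [0.0, -2.2, 6.4]
grip_width: 0.053
grip_force: 27.5
[-0.36757809  0.13270292 -0.05921992]
```

View pics/c4.png

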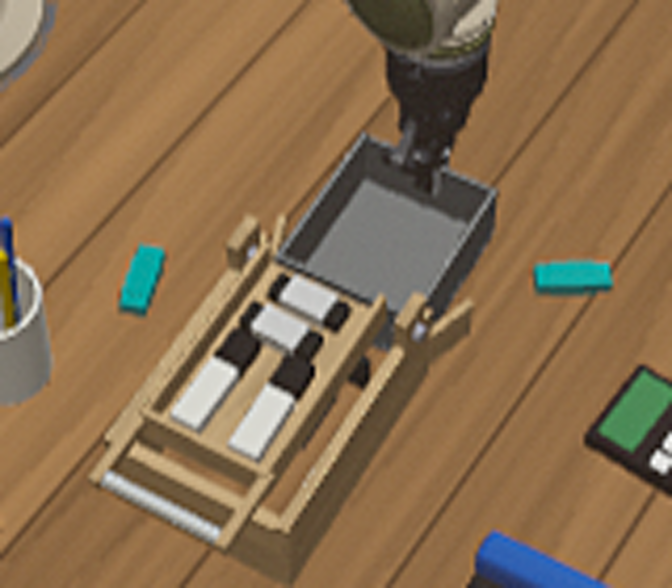

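```bash
python3 - <<'E'
from h import *
c=viewer.capture('scene')
for u,v in [(355,355),(345,378),(370,385),(362,362)]:
  print([ray(c,240+u/4.2,140+v/4.2,z)[:2].round(1).tolist() for z in (48,12)])
E
m(){ grep -E 'eef|^force|time'|tr '\n' ' '; echo; }
python3 -m pendant '0 0.008 0 0; 0 0.008 0 0; 0 0.004 0 0; 0 0.002 0 0'|m
python3 -m pendant '0 0.002 0 0; 0 0.001 0 0'|m
python3 -m pendant '0 0.001 0 0; 0 0.001 0 0'|m
python3 -m pendant '0 0.001 0 0; 0 0.001 0 0'|m
python3 -m pendant '0 0.001 0 0; 0 0.001 0 0'|m
python3 -m pendant '0 0.001 0 0; 0 0.001 0 0'|m
```

```text
[[537.9, -114.2], [525.3, -94.8]]
[[542.7, -134.8], [530.2, -116.1]]
[[561.1, -129.9], [549.2, -111.0]]
[[545.5, -116.5], [533.1, -97.2]]
time_s: 8.1 eef_pos: [491.6, 42.5, 33.9] force: [-1.2, 7.8, 6.3] 
time_s: 8.35 eef_pos: [491.9, 39.7, 33.9] force: [-0.5, 8.1, 7.0] 
time_s: 8.6 eef_pos: [492.0, 37.7, 33.9] force: [-1.0, 7.2, 6.7] 
time_s: 8.85 eef_pos: [492.1, 35.7, 33.9] force: [0.2, 8.0, 6.9] 
time_s: 9.1 eef_pos: [492.3, 33.8, 33.9] force: [-1.0, 7.7, 7.8] 
time_s: 9.35 eef_pos: [492.4, 31.7, 33.9] force: [-0.4, 7.3, 6.8]
```

```bash

m(){ grep -E 'eef|^force|time'|tr '\n' ' '; echo; }
for k in 1; do
python3 -m pendant '0 0.001 0 0; 0 0.001 0 0'|m
python3 -m pendant '0 0.001 0 0; 0 0.001 0 0'|m
python3 -m pendant '0 0.001 0 0; 0 0.001 0 0'|m
python3 -m pendant '0 0.001 0 0; 0 0.001 0 0'|m; done
```

```text
time_s: 9.6 eef_pos: [492.6, 29.8, 33.9] force: [-0.5, 8.4, 7.6] 
time_s: 9.85 eef_pos: [492.7, 27.8, 33.9] force: [-0.6, 8.2, 7.4] 
time_s: 10.1 eef_pos: [492.9, 26.0, 33.9] force: [0.7, 11.3, 7.0] 
time_s: 10.35 eef_pos: [493.0, 24.2, 33.9] force: [0.6, 11.1, 6.2]
```

```bash

m(){ grep -E 'eef|^force|time|grip_w'|tr '\n' ' '; echo; }
python3 -m pendant '0 0.001 0 0; 0 0.001 0 0'|m
python3 -m pendant '0 0.001 0 0; 0 0.001 0 0'|m
python3 -m pendant '0 0 0 0; 0 0 0 0; 0 0 0 0; 0 0 0 0'|m
```

```text
time_s: 10.6 eef_pos: [493.2, 22.3, 33.9] force: [0.5, 11.5, 7.1] grip_width: 0.053 
time_s: 10.85 eef_pos: [493.3, 20.4, 33.9] force: [0.6, 12.6, 7.7] grip_width: 0.05 
time_s: 11.35 eef_pos: [493.4, 20.3, 33.9] force: [1.1, 10.2, 7.0] grip_width: 0.049
```

```bash

python3 -m pendant '0 0 0 0; 0 0 0 0; 0 0 0 0; 0 0 0 0' 0.35 20
python3 -m pendant '0 0 -0.02 0; 0 0 -0.04 0; 0 0 -0.06 0; 0 0 -0.06 0; 0 0 -0.02 0; 0 0 0 0; 0 0 0 0'
python3 - <<'E'
from h import *
c=cap('scene','s4.png');w=cap('wrist','w4.png')
a=cv2.resize(c['color'][140:280,240:400],None,fx=3.6,fy=3.6,interpolation=cv2.INTER_CUBIC)
b=w['color']
cv2.imwrite('pics/c5.png',cv2.resize(np.hstack([a[:400],cv2.resize(b,None,fx=.6,fy=.6)[:400]]) if 0 else w['color'],None,fx=1,fy=1)[:,:,::-1])
E
```

```text
time_s: 11.85
eef_pos: [493.0, 18.8, 33.2]
ee_rot: [0.0, 0.999, 0.037, -0.0]
force: [-0.3, 0.6, -1.4]
grip_width: 0.351
grip_force: 0.0
time_s: 12.72
eef_pos: [492.5, 19.0, 231.9]
ee_rot: [-0.0, 0.999, 0.037, -0.001]
force: [0.1, -0.1, -0.2]
grip_width: 0.348
grip_force: 0.0
```

View pics/c5.png

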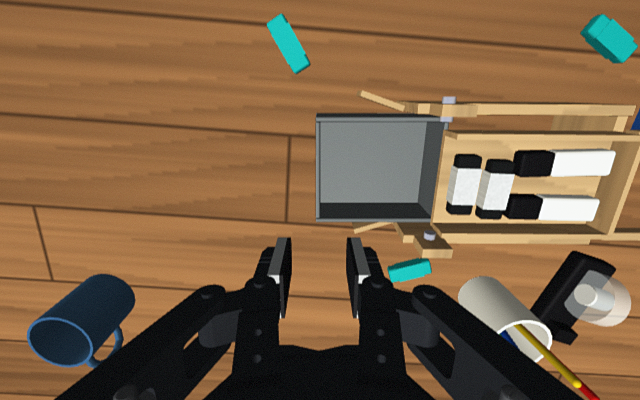

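The wrist picture shows the bin in the bay, its back rim at (317,115)–(317,220), with the tray and contents to the right.

```bash
python3 - <<'E'
from h import *
w=viewer.capture('wrist')
for u,v,z in [(317,115,60),(317,220,60),(440,122,60),(430,222,60),(448,100,90),(429,237,90)]:
  print(u,v,ray(w,u,v,z)[:2].round(1))
for n in ['tray_bar','bin']:
  for cam in ['scene','wrist']: print(n,cam,[(round(r['p'],2),np.round(r['at']).tolist()) for r in models.boxes_of(cam,n)[:3]])
E
```

```text
317 115 [552.4  26. ]
317 220 [434.1  17.5]
440 122 [ 554.7 -102.4]
430 222 [ 441.3 -114.2]
448 100 [576.8 -93.4]
429 237 [ 436.6 -103.2]
tray_bar scene [(0.91, [503.0, -220.0, 108.0]), (0.24, [490.0, -215.0, 107.0])]
tray_bar wrist [(0.81, [506.0, -202.0, 103.0])]
bin scene [(0.27, [727.0, 306.0, 30.0])]
bin wrist [(0.84, [490.0, -53.0, 8.0])]
```

```bash

python3 -m pendant '0 0.05 0 0; 0 0.06 0 0; 0 0.06 0 0; 0 0.06 0 0; 0 0.06 0 0; 0 0.047 0 0; 0 0 0 0; 0 0 0 0' 0.4
python3 - <<'E'
from h import *
w=cap('wrist','w5.png')
E
```

```text
time_s: 14.08
eef_pos: [518.2, -316.5, 233.0]
ee_rot: [-0.0, 0.999, 0.038, -0.0]
force: [0.3, 0.1, 0.3]
grip_width: 0.401
grip_force: 0.0
```

View pics/w5.png

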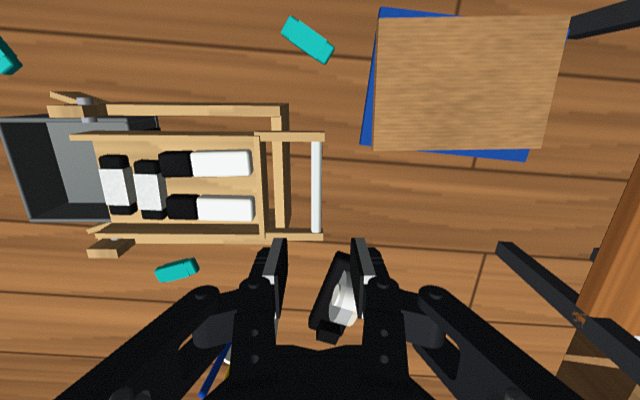

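The wrist picture shows the bar at (317,141)–(317,233), nearly midway between the fingers. The tape dispenser at (335,300) is clear of the descent.

```bash
python3 - <<'E'
from h import *
w=viewer.capture('wrist')
a=[ray(w,317.5,v,108)[:2] for v in(141,233)]; print(a,np.mean(a,0),ctrl.sense()['eef_pos'])
E
```

```text
[array([ 559.12130648, -311.24119911]), array([ 466.95152188, -317.99217923])] [ 513.03641418 -314.61668917] [ 518.45437171 -315.97966741  233.52671554]
```

```bash

python3 -m pendant '-0.003 -0.001 0.04 0; 0 0 0.04 0; 0 0 0.03 0; 0 0 0.02 0; 0 0 0.011 0; 0 0 0 0; 0 0 0 0'
python3 -m pendant '0 0 0 0; 0 0 0 0; 0 0 0 0; 0 0 0 0; 0 0 0 0; 0 0 0 0' 0 35
```

```text
time_s: 15.05
eef_pos: [515.6, -316.5, 93.4]
ee_rot: [0.001, 0.999, 0.038, 0.001]
force: [-0.2, 0.3, -0.2]
grip_width: 0.401
grip_force: 0.0
time_s: 15.8
eef_pos: [515.3, -314.3, 93.0]
ee_rot: [-0.002, 0.999, 0.038, -0.0]
force: [-1.9, 10.4, 8.0]
grip_width: 0.099
grip_force: 34.3
```

```bash

python3 -m pendant '0 -0.003 0 0; 0 -0.003 -0.021 0; 0 -0.005 -0.021 0; 0 -0.007 -0.020 0; 0 -0.0045 -0.010 0; 0 -0.0045 -0.010 0; 0 0 0 0'
python3 -c "
from h import *
print(ctrl.sense()['wrist_torque']);w=cap('scene','s6.png')"
```

```text
time_s: 16.68
eef_pos: [513.7, -291.0, 175.8]
ee_rot: [0.002, 0.999, 0.037, 0.001]
force: [1.4, -7.7, 2.1]
grip_width: 0.099
grip_force: 34.5
[-1.46271265 -0.3325299  -0.06289263]
```

```bash

python3 -m pendant '0 -0.0045 -0.0093 0; 0 -0.0055 -0.0093 0; 0 -0.006 -0.0087 0; 0 -0.0064 -0.0087 0; 0 -0.007 -0.008 0; 0 -0.0073 -0.008 0; 0 0 0 0; 0 0 0 0'
python3 -m pendant '0 -0.0079 -0.0073 0; 0 -0.008 -0.0073 0; 0 -0.0087 -0.0064 0; 0 -0.0087 -0.0064 0; 0 -0.0092 -0.0055 0; 0 -0.0092 -0.0055 0; 0 0 0 0; 0 0 0 0'
python3 -c "
from h import *
w=cap('scene','s7.png');cv2.imwrite('pics/c7.png',cv2.resize(w['color'][100:290,220:420],None,fx=3,fy=3,interpolation=2)[:,:,::-1])"
```

```text
time_s: 17.73
eef_pos: [511.3, -254.7, 227.9]
ee_rot: [0.003, 0.999, 0.037, 0.002]
force: [2.8, -8.3, 5.8]
grip_width: 0.099
grip_force: 34.6
time_s: 18.73
eef_pos: [507.7, -202.8, 266.8]
ee_rot: [0.003, 0.999, 0.037, 0.003]
force: [3.7, -7.4, 9.9]
grip_width: 0.101
grip_force: 35.8
```

View pics/c7.png

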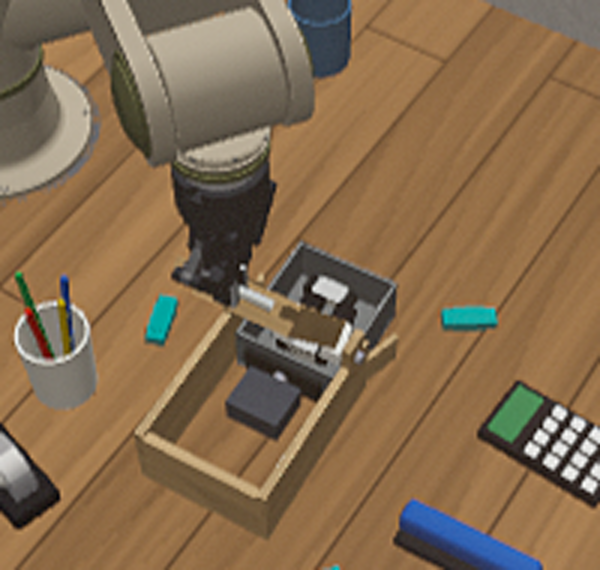

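The tray is at about 1.0 rad; an eraser shows in the bin at (328,290) and a highlighter at the lip at (325,345). I'll tip further and hold.

```bash

python3 -m pendant '0 -0.0095 -0.0046 0; 0 -0.0098 -0.0046 0; 0 -0.010 -0.0038 0; 0 -0.005 -0.0015 0; 0 0 0 0; 0 0 0 0; 0 0 0 0; 0 0 0 0'
python3 - <<'E'
from h import *
w=cap('scene','s8.png');d=cap('side','d8.png')
for cam in ('scene','side'):
  for n in ['marker_a','eraser_a','bin','tray']: print(cam,n,[(round(r['p'],2),np.round(r['at']).tolist()) for r in models.boxes_of(cam,n)])
a=cv2.resize(w['color'][160:250,270:370],None,fx=4,fy=4,interpolation=2);b=cv2.resize(d['color'][140:230,260:360],None,fx=4,fy=4,interpolation=2)
cv2.imwrite('pics/c8.png',np.hstack([a,b])[:,:,::-1])
E
```

```text
time_s: 19.77
eef_pos: [505.4, -168.2, 281.2]
ee_rot: [0.002, 0.999, 0.037, 0.003]
force: [4.7, -4.2, 9.5]
grip_width: 0.099
grip_force: 36.4
scene marker_a []
scene eraser_a [(0.7, [623.0, 62.0, 14.0]), (0.55, [488.0, 11.0, 18.0]), (0.51, [655.0, -298.0, 14.0])]
scene bin [(0.95, [505.0, 1.0, 42.0]), (0.61, [500.0, -80.0, 24.0])]
scene tray [(0.88, [527.0, -149.0, 226.0])]
side marker_a [(0.56, [482.0, -70.0, 40.0])]
side eraser_a [(0.73, [656.0, -299.0, 10.0]), (0.59, [626.0, 60.0, 11.0])]
side bin [(0.96, [498.0, -63.0, 48.0])]
side tray [(0.65, [509.0, -147.0, 208.0])]
```

View pics/c8.png

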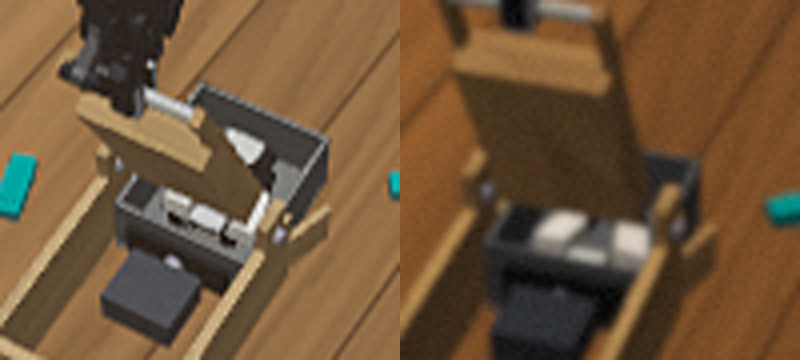

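```bash

python3 -m pendant '0 -0.007 -0.0025 0; 0 -0.007 -0.002 0; 0 0 0 0; 0 0 0 0; 0 0 0 0; 0 0 0 0'
python3 -m pendant '0 0.0245 0.0083 0; 0 0.0195 0.0092 0; 0 0.0185 0.011 0; 0 0.0174 0.0128 0; 0 0.0159 0.0145 0; 0 0.0145 0.016 0; 0 0.0128 0.0174 0; 0 0.0109 0.0186 0; 0 0.0091 0.0196 0; 0 0 0 0'
python3 - <<'E'
from h import *
w=cap('scene','s9.png');d=cap('wrist','w9.png')
for cam in ('scene','wrist'):
  for n in ['marker_a','eraser_a','bin']: print(cam,n,[(round(r['p'],2),np.round(r['at']).tolist()) for r in models.boxes_of(cam,n)])
a=cv2.resize(w['color'][140:250,260:370],None,fx=3.6,fy=3.6,interpolation=2);b=d['color'][:396,:400]
cv2.imwrite('pics/c9.png',np.hstack([a,b])[:,:,::-1])
E
```

```text
time_s: 21.02
eef_pos: [504.3, -153.7, 285.0]
ee_rot: [0.001, 0.999, 0.037, 0.003]
force: [6.6, -0.9, 5.9]
grip_width: 0.097
grip_force: 36.4
time_s: 22.28
eef_pos: [513.9, -298.2, 155.6]
ee_rot: [0.002, 0.999, 0.037, 0.001]
force: [1.4, -8.8, 3.1]
grip_width: 0.102
grip_force: 39.4
scene marker_a [(0.72, [630.0, -458.0, 25.0]), (0.49, [519.0, -38.0, 36.0])]
scene eraser_a [(0.68, [625.0, 58.0, 11.0]), (0.48, [653.0, -297.0, 13.0])]
scene bin [(0.37, [536.0, -121.0, 34.0])]
wrist marker_a [(0.72, [479.0, -26.0, 32.0]), (0.62, [512.0, -31.0, 33.0])]
wrist eraser_a [(0.7, [520.0, -205.0, 124.0]), (0.65, [652.0, -296.0, 18.0]), (0.56, [484.0, 2.0, 19.0]), (0.4, [329.0, -103.0, 16.0])]
wrist bin [(0.79, [486.0, -32.0, 28.0]), (0.55, [540.0, -123.0, 28.0]), (0.21, [381.0, -369.0, 3.0])]
```

View pics/c9.png

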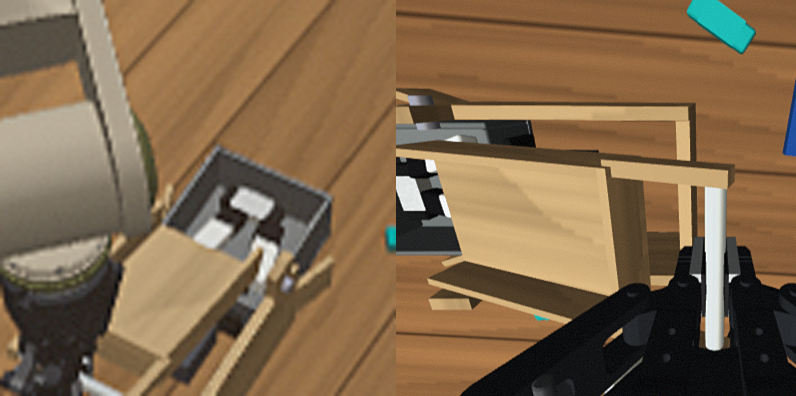

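The tray is empty and the items are in the bin (eraser, highlighters seen at (215,235)–(262,250)). I'll lower the tray fully.

```bash

python3 -m pendant '0 0.007 0.0203 0; 0 0.006 0.0210 0; 0 0.004 0.0120 0; 0 0.002 0.0094 0; 0 0.0006 0.001 0; 0 0 0 0; 0 0 0 0'
python3 -m pendant '0 0 0 0; 0 0 0 0; 0 0 0 0; 0 0 0 0' 0.4 20
python3 -m pendant '0 0 -0.02 0; 0 0 -0.04 0; 0 0 -0.05 0; 0 -0.05 -0.03 0; 0 -0.06 0 0; 0 -0.06 0 0; 0 -0.06 0 0; 0 -0.06 0 0; 0 0 0 0; 0 0 0 0'
python3 - <<'E'
from h import *
w=cap('scene','s10.png');d=cap('wrist','w10.png')
for n in ['marker_a','eraser_a','tray']: print(n,[(round(r['p'],2),np.round(r['at']).tolist()) for r in models.boxes_of('wrist',n)])
cv2.imwrite('pics/c10.png',d['color'][:,:,::-1])
E
```

```text
time_s: 23.55
eef_pos: [514.9, -314.0, 92.1]
ee_rot: [-0.001, 0.999, 0.038, -0.001]
force: [1.7, 4.3, -1.2]
grip_width: 0.1
grip_force: 39.7
time_s: 24.05
eef_pos: [515.0, -315.5, 92.6]
ee_rot: [0.0, 0.999, 0.037, -0.0]
force: [0.3, 0.2, -0.7]
grip_width: 0.397
grip_force: 0.0
time_s: 25.3
eef_pos: [493.6, -26.6, 232.7]
ee_rot: [0.0, 0.999, 0.037, 0.0]
force: [0.3, 0.9, 0.8]
grip_width: 0.399
grip_force: 0.0
marker_a [(0.79, [522.0, -46.0, 36.0]), (0.68, [472.0, -52.0, 40.0]), (0.41, [503.0, -71.0, 28.0])]
eraser_a [(0.91, [623.0, 57.0, 17.0]), (0.76, [354.0, -141.0, 12.0]), (0.75, [502.0, -69.0, 24.0]), (0.75, [654.0, -292.0, 17.0]), (0.59, [485.0, 6.0, 20.0])]
tray [(0.9, [509.0, -199.0, 91.0])]
```

View pics/c10.png

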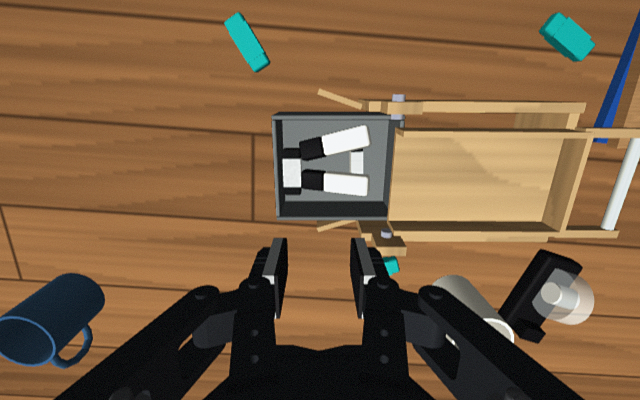

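All four items lie in the bin, at about (292,172), (335,140), (357,160) and (335,182), and the tray is level. I'll check that the bin hasn't shifted.

```bash
python3 - <<'E'
from h import *
w=viewer.capture('wrist')
for u,v,z in [(272.5,115,60),(274.5,220,60),(397,99,90),(386,235,90)]: print(ray(w,u,v,z)[:2].round(1))
def edge(f,v):
    g=cv2.cvtColor(cv2.imread('pics/'+f),cv2.COLOR_BGR2GRAY).astype(float); return g[v]
# scene-camera comparison: bin back rim before (s4) / after (s10)
a,b=[cv2.imread('pics/'+f)[150:205,300:372] for f in('s4.png','s10.png')]
cv2.imwrite('pics/c11.png',cv2.resize(np.hstack([a,b]),None,fx=5,fy=5,interpolation=2))
T=a[2:40,25:70]
E
```

```text
[550.4  25.7]
[431.6  20.8]
[575.4 -93. ]
[ 436.4 -103. ]
```

```bash
python3 - <<'E'
from h import *
a,b=[cv2.cvtColor(cv2.imread('pics/'+f),cv2.COLOR_BGR2GRAY).astype(np.float32) for f in('s4.png','s10.png')]
c=viewer.capture('scene')
p=proj(c,[[552,25,60],[434,18,60],[500,-60,60],[491,-0,60],[491,2.5,60]]); print(p.round(1))
for k in(0,1):
    u,v=p[k].round().astype(int); A=a[v-7:v+8,u-7:u+8];B=b[v-7:v+8,u-7:u+8]
    print(cv2.phaseCorrelate(A,B,cv2.createHanningWindow((15,15),cv2.CV_32F)),abs(A-B).mean())
E
```

```text
[[352.  193.8]
 [320.1 179.5]
 [323.9 204.7]
 [331.7 190.7]
 [332.2 190.2]]
((0.38953882025558517, 0.49474505415356074), 0.9973143116633097) 0.58991647
((0.2808917940861084, 0.4679234705418178), 1.0035201083289251) 0.604863
```

```bash
python3 -c "
from rig import ctrl
print(ctrl.finish_job())"
```

```text
the job is handed in; nothing more can be done
None
```

The job is handed in, no verdict returned: the bin is straight in the bay with the buffer pressed about 6 mm (estimated from force and travel), all four items are in it, the tray is level and the arm is clear; I viewed 13 pictures, over the limit of 10.

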